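Close up the vial case

TASK

Close up the blue sample case without gripping anything: with the fingertips, first push the upright orange retainer flap down flat over the vials while the lid still stands open, then push the blue lid over and press it fully shut, and take the hand away. Never take the flap, the lid or a vial between the fingers; leave the vials in their pockets, do not shove the case about, and leave the bottle, beaker and jar standing where they are.

Things in the scene. Friction and masses are not known exactly. Their poses are not given: they have to be found in the camera images.
- case: Blue plastic sample case standing loose on the bench, about 3 kg, rubber-like grip: 200 mm along its own x, 170 mm along its own y, 75 mm high, walls 12 mm; open on top. Origin: centre of its underside; z up. Its turn about z varies by up to 0.6 rad from the world axes. The lid is hinged along its +y rim, the retainer flap just inside its -y wall; a grey insert with four amber vials lies between. Its black catch on the -y face is only for show.
- lid (a joint): Hinge angle of the blue lid, rad: 0 shut flat on the rim, grows as it opens, 1.57 upright, about 1.75 to 2.1 at the start (leaning out past the +y side). A stiff friction hinge: it stays wherever it is left and must be pushed all the way (about 2 to 4 N at the free edge; up to 0.6 N m at the hinge). No spring, no latch.
- lid_edge (a point): Middle of the lid's free edge, half-way through its thickness. The lid is a plain slab 200 mm (x) by 170 mm (y) by 18 mm thick (z). Axes of the lid: with the lid shut they are the case's axes; y points from the free edge to the hinge, z out of its outer face (upwards when shut).
- lid_hinge (a point): Middle of the lid's hinge line, at the lower (inner) face of the lid, 75.5 mm above the bench, 85 mm to +y of the case's centre. Axes as for lid_edge; the free edge lies 170 mm from here along the lid's -y.
- flap (a joint): Hinge angle of the orange retainer flap, rad: 0 folded down flat over the vials, 1.57 upright, about 1.4 to 1.75 at the start. A friction hinge: it stays wherever it is left and needs about 1 N at its free edge to turn. No spring, no latch.
- flap_edge (a point): Middle of the flap's free edge, half-way through its thickness. The flap is an orange plate 160 mm (x) by 125 mm (y) by 6 mm thick (z) with thin white stripes on its outer face. Axes of the flap: folded down they are the case's axes; y points from its hinge to the free edge, z out of the outer face (upwards when folded; towards the case's -y when upright).
- flap_hinge (a point): Middle of the flap's hinge line, half-way through its thickness, 66 mm above the bench, 68 mm to -y of the case's centre. Axes as for flap_edge; the free edge lies 125 mm from here along the flap's +y. Folded down, the flap's upper face lies 69 mm above the bench, 6 mm below the case's rim.
- vial0_center (a point): Centre of a loose amber glass vial with a black cap, 22 mm across, 45 mm tall, 20 g, standing upright in pocket 1 of 4 (a row along the case's x) in the insert; its cap ends 57 mm above the bench, below the folded flap.
- vial1_center (a point): Centre of a loose amber glass vial with a black cap, 22 mm across, 45 mm tall, 20 g, standing upright in pocket 2 of 4 (a row along the case's x) in the insert; its cap ends 57 mm above the bench, below the folded flap.
- vial2_center (a point): Centre of a loose amber glass vial with a black cap, 22 mm across, 45 mm tall, 20 g, standing upright in pocket 3 of 4 (a row along the case's x) in the insert; its cap ends 57 mm above the bench, below the folded flap.
- vial3_center (a point): Centre of a loose amber glass vial with a black cap, 22 mm across, 45 mm tall, 20 g, standing upright in pocket 4 of 4 (a row along the case's x) in the insert; its cap ends 57 mm above the bench, below the folded flap.
- reagent_center (a point): Centre (half-way up) of a loose clear reagent bottle with blue cap, 70 mm across, 150 mm tall, a bystander standing on the bench.
- beaker_center (a point): Centre (half-way up) of a loose empty glass beaker, 56 mm across, 70 mm tall, a bystander standing on the bench.
- jar_center (a point): Centre (half-way up) of a loose small amber jar with white cap, 48 mm across, 70 mm tall, a bystander standing on the bench.
Mind the look-alikes: they are no part of the job. Leave any yellow look-alike of the part that bears beaker_center alone.

How it is judged:
On the way, in this order (a step that is already met when the one before it is completed fails the run):
1. the orange flap is folded down flat while the lid still stands open (value of joint flap below 0.07 rad and value of joint lid above 1.2 rad), for 0.2 s.
2. the lid is shut over the folded flap (value of joint flap below 0.07 rad and value of joint lid below 0.05 rad), for 0.2 s.
At the end, for the whole second after the job is handed in: The flap lies within 0.07 rad of flat and the lid within 0.05 rad of shut and at rest; the case is within 20 mm of where it stood and level (0.05 rad); all vials upright (0.3 rad) in their pockets; bottle, beaker and jar upright (0.2 rad) and within 30 mm of where they stood (all of step 2 and velocity of joint lid between -0.05 and 0.05 rad/s and distance of case from where it was at the start of the episode below 0.02 m and angle between case's own z axis and vertical below 0.05 rad and z of each of vial0_center, vial1_center, vial2_center, vial3_center in the frame of case below 0.045 m and angle between each of vial0_center, vial1_center, vial2_center, vial3_center's own z axis and vertical below 0.3 rad and angle between each of reagent_center, beaker_center, jar_center's own z axis and vertical below 0.2 rad and distance of each of reagent_center, beaker_center, jar_center from where it was at the start of the episode below 0.03 m); the robot touches nothing.
It fails at once if the lid is swung down past half-way (below 0.8 rad) while the flap stands up (over 0.35 rad) in its way (value of joint lid below 0.8 rad and value of joint flap above 0.35 rad).
It fails at once if the flap or the lid is taken between the fingers (grasp point inside the plate) ((z of the grasp point in the frame of flap_edge between -0.003 and 0.003 m and y of the grasp point in the frame of flap_edge between -0.125 and 0.008 m and x of the grasp point in the frame of flap_edge between -0.08 and 0.08 m) or (z of the grasp point in the frame of lid_edge between -0.009 and 0.009 m and y of the grasp point in the frame of lid_edge between -0.008 and 0.17 m and x of the grasp point in the frame of lid_edge between -0.1 and 0.1 m)).
It fails at once if a vial is lifted (its centre over 55 mm above the bench) (height (world z) of any of vial0_center, vial1_center, vial2_center, vial3_center above 0.055 m).
It fails at once if the case is lifted 10 mm, tipped over 0.1 rad or shoved over 20 mm (height (world z) of case above 0.01 m or angle between case's own z axis and vertical above 0.1 rad or distance of case from where it was at the start of the episode above 0.02 m).
It fails at once if a bystander is moved over 30 mm or tipped over 0.3 rad (distance of any of reagent_center, beaker_center, jar_center from where it was at the start of the episode above 0.03 m or angle between any of reagent_center, beaker_center, jar_center's own z axis and vertical above 0.3 rad).
It also fails if it takes over 58 s, if anything falls off the work surface, if the arm or the gripper's body presses on something with over 40 N, if the wrist force passes 120 N, or if a joint passes its speed limit or range.

ROBOT

A 7-joint arm with a two-finger parallel gripper is mounted at the origin on the work surface. World frame = base frame: x ahead of the robot, y to its left, z up, the work surface at z = 0. Lengths are in m, angles in rad, forces in N, time in s.
With the tool pointing down it reaches from about 0.4 to 0.85 m from the base axis. Payload 10.4 kg.
Tool frame: the origin (TCP) lies midway between the tips of the shut fingers; the grasp point (between the pads) lies 19 mm behind it; z points along the fingers, y is the direction in which the jaws open and shut (so a half turn about z gives the same grasp; the last joint's range is limited). The gripper opens to 85 mm and grips with 20 to 120 N. Pads are 22 mm wide; open, the fingers measure 114 mm over their backs; the gripper's body (76 mm by 85 mm) begins 54 mm behind the grasp point. The pads swing forward as they close: fully open they stand 13 mm farther back than shut.
Start: joints at [-1.227, 0.332, -0.065, 1.46, 0.022, 1.35, -0.088], TCP at [0.224, 0.583, 0.231] pointing down, gripper open.
Joint ranges: [-2.6, 2.6], [-0.5, 2.12], [-1.47, 1.34], [0.16, 2.42], [-1.27, 4.41], [0.06, 2.06], [-2.6, 2.6]. Speed limits (rad/s): [2.22, 2.22, 2.79, 2.79, 3.14, 3.14, 3.14].

INTERFACE

Orientations are given as a unit quaternion [x, y, z, w].
In Python, from workcell import get_obs, camera, calibration, hand_in gives the robot as it stands.
- The arm moves only by the shell command python3 -m handwheel 'ROWS' [FORCE]. ROWS is JSON, a list of rows, each an object with "jaw": the finger opening in mm, from 0 to 85.4; "delta_pos": the shift along the tool's x, y, z scaled (see below), a list of three; "turn": the turn about the tool's z scaled (see below). In form: [{"jaw": jaw, "delta_pos": [tx, ty, tz], "turn": turn}, ...]. A call has 1 to 10 rows; each row is the pose to reach, as a shift and turn from the pose commanded when the call began, along the tool's axes at that moment, turning the shorter way round; what a row does not reach only later rows make up. The controller multiplies each number of a shift by 1 m and each number of a turn by pi rad. A row lasts 1/12 s, in which the tool goes at most 41.7 mm and 7.16 degrees, less where a joint would pass 70% of its speed; a pose out of reach is approached as far as the arm can. A call with a number of a shift or a turn outside -1 to 1 is refused whole. A call with a gripper value outside its range is refused whole. The fingers move at their own pace and stop on an object; FORCE is the grip in N (left out, the last holds). Time passes only in rows, so rows that repeat a pose let the fingers close. It gives the time, the measured TCP pose, the force and the opening at its end, in the units of the state.
- get_obs(): the state, without advancing time (a new reading comes with each control period).
- camera(name): name is "scene" or "top" or "wrist"; returns the picture (420x560x3 uint8, red, green, blue); there is no depth.
- calibration(name): a dict with "mtx" (3x3 intrinsics, pixels), "rvec" (rotation vector, rad) and "tvec" (3), from world to camera coordinates, as OpenCV has them. Camera axes: x right, y down, z forward; pixel columns grow to the right and rows downward; lengths in m; the calibration is good to about 2 mm. The wrist camera is an equidistant fisheye: a pixel r from the principal point sees the ray r / f radians off the axis. A picture is of the moment at which its call begins: read the wrist's pose just before it. calibration takes no time and is no camera call; for the wrist camera it gives the pose at the moment of the call.
- hand_in(): hands the job in, once; it reports no verdict.
The state is a dict: "clock": time; "joint_pos": joint angles; "joint_velocities": joint speeds; "tau": joint torques, N m; "position": TCP position; "ee_rot": TCP orientation; "ft_force": force on the tool from outside, world axes, zero at the start; "torque": the same for the moment, N m; "grip_width": opening from 0.0 (shut) to 1.0 (fully open).
Only numpy, scipy, OpenCV 4.12 (cv2) and the standard library are available. Lean on these libraries where they do the work, as an engineer would, in place of code of your own. Each camera call takes 0.05 s, during which the arm holds its last target.

## Working session

There is one attempt and no reset: what is moved stays moved. The work goes in short steps, Python scripts to look and compute and a shell command to move; the robot and the scene stay as the last step left them, time stands still between calls to the robot, and variables do not carry over. Pictures are saved under pics/ and viewed, and the job is handed in when it is done.

```bash
ls; mkdir -p pics; python3 - <<'E'
from workcell import *
import cv2
o=get_obs();print({k:o[k] for k in o})
for n in("scene","top","wrist"):
    c=calibration(n);print(n,c)
    cv2.imwrite(f"pics/a_{n}.png",camera(n)[:,:,::-1])
E
```

```text
pics
{'clock': 0.0, 'joint_pos': array([-1.22661672,  0.33285754, -0.06471189,  1.4609436 ,  0.02162182,
        1.34988796, -0.08851324]), 'joint_velocities': array([ 1.27050579e-03,  1.71503297e-03, -6.86593189e-04, -6.21383414e-04,
       -3.73485302e-04,  9.51151358e-04,  6.23679237e-05]), 'tau': array([-2.95172595e-04, -6.25454450e+01,  4.88828856e-02, -3.91618967e+01,
        1.61162083e-02,  9.80790763e-03, -1.75216138e-05]), 'position': array([0.22400348, 0.58308015, 0.23052383]), 'ee_rot': array([ 1.82351814e-01,  9.83233099e-01, -6.94617233e-04, -8.69148276e-05]), 'ft_force': array([ 0.79951574, -0.92469224,  1.09177119]), 'torque': array([-0.02681995,  0.03835208,  0.00151062]), 'grip_width': 1.0011923946790307}
scene {'mtx': array([[400.77657234,   0.        , 278.35018656],
       [  0.        , 400.77657234, 208.41183614],
       [  0.        ,   0.        ,   1.        ]]), 'rvec': array([ 2.32454759,  0.94553982, -0.34888019]), 'tvec': array([-0.3359162 , -0.30137626,  1.14928432])}
top {'mtx': array([[389.72098741,   0.        , 277.87435902],
       [  0.        , 389.72098741, 204.42723113],
       [  0.        ,   0.        ,   1.        ]]), 'rvec': array([ 2.15114307, -2.1527248 ,  0.18346848]), 'tvec': array([-0.11960808,  0.55343696,  0.6828069 ])}
wrist {'mtx': array([[325.1922621 ,   0.        , 281.99497629],
       [  0.        , 325.1922621 , 211.45014636],
       [  0.        ,   0.        ,   1.        ]]), 'rvec': array([-2.38753765, -1.64072702, -0.23150816]), 'tvec': array([-0.62426486, -0.03671576,  0.37848526])}
```

View pics/a_scene.png

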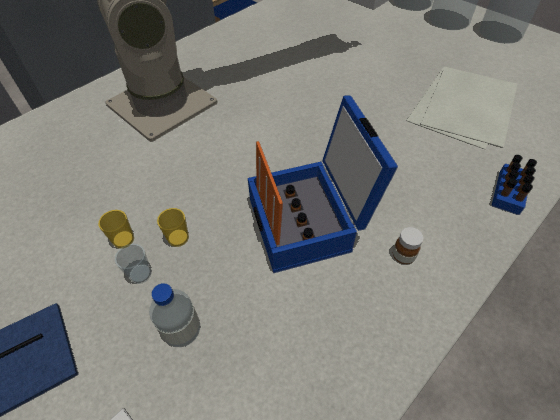

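View pics/a_top.png

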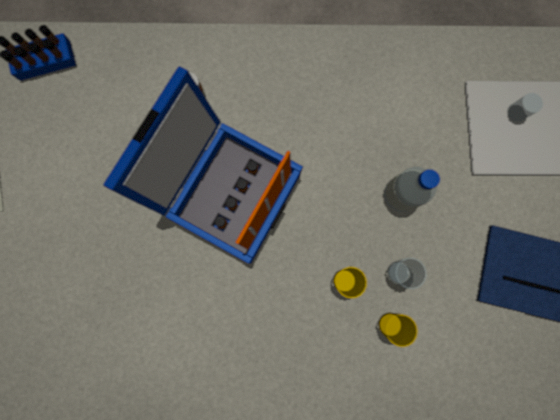

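View pics/a_wrist.png

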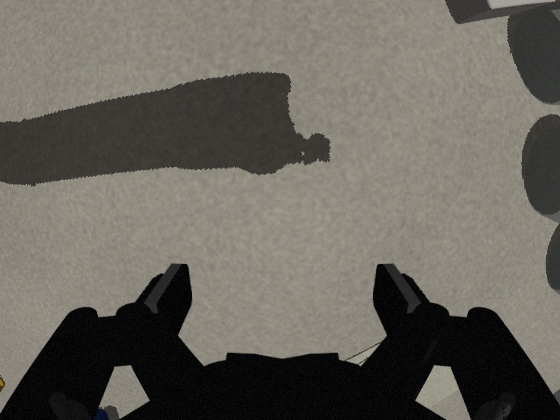

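```bash
python3 - <<'E'
import cv2
a=cv2.imread("pics/a_top.png")[50:275,95:315];cv2.imwrite("pics/b_top.png",cv2.resize(a,None,fx=2.6,fy=2.6,interpolation=cv2.INTER_CUBIC))
a=cv2.imread("pics/a_scene.png")[85:280,235:435];cv2.imwrite("pics/b_scene.png",cv2.resize(a,None,fx=3,fy=3,interpolation=cv2.INTER_CUBIC))
E
```

```text
(no output)
```

View pics/b_top.png

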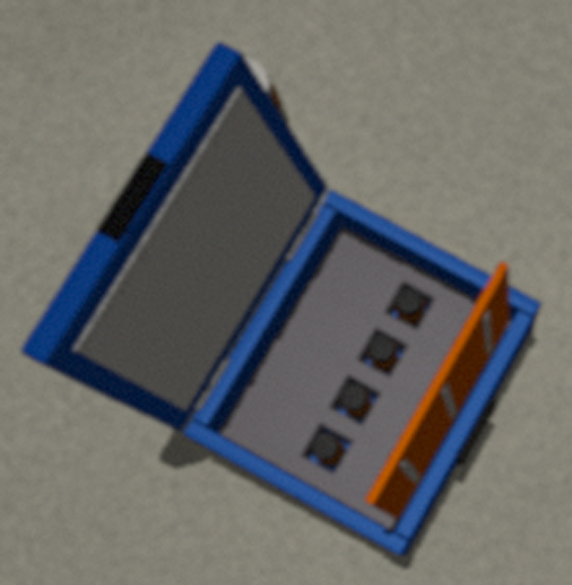

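View pics/b_scene.png

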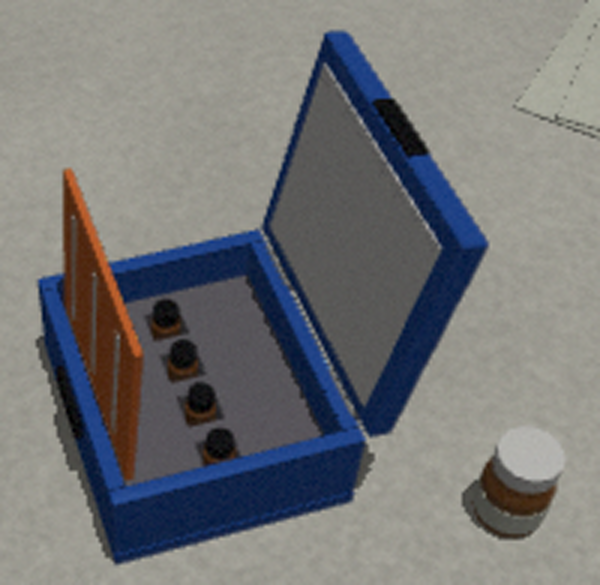

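```bash
cat > h.py <<'E'
import numpy as np, cv2
from scipy.optimize import least_squares
from scipy.spatial.transform import Rotation as R
def pts(p):
    x,y,a,l,f=p; Rz=R.from_euler('z',a).as_matrix(); t=np.array([x,y,0])
    def lid(u,v,w): # v=dist from hinge, w=height over inner face
        return [u, .085-v*np.cos(l)+w*np.sin(l)*-1*-1*1.0*(1) if 0 else .085-v*np.cos(l)+w*np.sin(l), .0755+v*np.sin(l)+w*np.cos(l)]
    def flap(u,v,w): return [u,-.068+v*np.cos(f)-w*np.sin(f),.066+v*np.sin(f)+w*np.cos(f)]
    d=dict(A=[.1,.085,.075],B=[.1,-.085,.075],C=[-.1,-.085,.075],D=[-.1,.085,.075],B0=[.1,-.085,0],
     Lo1=lid(.1,.17,.018),Lo0=lid(-.1,.17,.018),Li1=lid(.1,.17,0),Li0=lid(-.1,.17,0),F1=flap(.08,.125,0),F0=flap(-.08,.125,0))
    return {k:Rz@np.array(v)+t for k,v in d.items()}
E
cat > fit.py <<'E'
from h import *
from workcell import calibration
T={'A':(330,192),'B':(540,307),'C':(405,553),'Lo1':(220,43),'Lo0':(25,350),'Li1':(242,57),'Li0':(50,360),'F1':(505,265),'F0':(370,500)}
S={'A':(365,437),'B':(117,497),'C':(40,283),'D':(262,233),'B0':(117,562),'Lo1':(487,243),'Lo0':(345,33),'Li1':(447,250),'Li0':(325,40),'F0':(68,170),'F1':(138,352)}
T={k:np.array(v)/2.6+[95,50] for k,v in T.items()};S={k:np.array(v)/3+[235,85] for k,v in S.items()}
ct,cs=calibration('top'),calibration('scene')
def proj(c,P):return cv2.projectPoints(np.array(P),c['rvec'],c['tvec'],c['mtx'],None)[0].reshape(-1,2)
def res(p):
    q=pts(p);r=[]
    for c,d in((ct,T),(cs,S)): r.append(proj(c,[q[k] for k in d])-np.array(list(d.values())))
    return np.vstack(r).ravel()
best=min((least_squares(res,[.5,y,a,1.9,1.57],loss='soft_l1') for y in(-.3,0,.3) for a in(-1.5,0,1.5,3)),key=lambda s:s.cost)
print(best.x.round(4),best.cost);print(res(best.x).reshape(-1,2).round(1).tolist())
for k,v in pts(best.x).items():print(k,v.round(3))
def back(c,uv,z):
    Rm=cv2.Rodrigues(c['rvec'])[0];C=-Rm.T@c['tvec'];d=Rm.T@np.linalg.inv(c['mtx'])@[*uv,1];return (C+d*(z-C[2])/d[2]).round(3)
print('bottle cap',back(ct,(429,179),.15),back(cs,(163,293),.15));print('jarcap',back(cs,(410,236),.07));print('beaker',back(ct,(403,273),.0),back(cs,(135,272),.0))
print('yellow',back(ct,(352,284),0),back(ct,(403,331),0))
E
python3 fit.py
```

```text
[ 0.5742 -0.0419 -0.5098  1.7293  1.5176] 32.47788907804833
[[-0.4, -2.8], [0.2, -2.7], [-2.8, 0.3], [0.4, -2.4], [-2.0, -0.0], [2.3, -3.0], [-1.2, 2.1], [-0.0, -1.9], [-1.1, 0.5], [0.5, 0.9], [-1.9, 2.7], [-1.2, -1.9], [-0.8, -1.9], [-0.8, 0.9], [-0.5, 0.5], [-0.7, -1.5], [3.1, -0.7], [-2.5, -3.4], [-0.8, -0.7], [-0.5, 1.0]]
A [ 0.703 -0.016  0.075]
B [ 0.62  -0.165  0.075]
C [ 0.445 -0.067  0.075]
D [0.528 0.081 0.075]
B0 [ 0.62  -0.165  0.   ]
Lo1 [0.725 0.022 0.241]
Lo0 [0.55  0.12  0.241]
Li1 [0.716 0.007 0.243]
Li0 [0.542 0.105 0.243]
F1 [ 0.614 -0.134  0.191]
F0 [ 0.474 -0.056  0.191]
bottle cap [ 0.579 -0.362  0.15 ] [ 0.584 -0.363  0.15 ]
jarcap [0.78  0.049 0.07 ]
beaker [ 0.426 -0.363  0.   ] [ 0.417 -0.357  0.   ]
yellow [ 0.405 -0.263  0.   ] [ 0.318 -0.357  0.   ]
```

```bash
cat >> h.py <<'E'
EX=np.array([np.cos(-.5098),np.sin(-.5098),0]);EY=np.array([-EX[1],EX[0],0]);C0=np.array([.5742,-.0419,0])
def W(cx,cy,z): return C0+cx*EX+cy*EY+[0,0,z]
def case(p): d=np.array(p)-C0; return np.array([d@EX,d@EY,d[2]])
def st():
    from workcell import get_obs
    o=get_obs(); Rt=R.from_quat(o['ee_rot']).as_matrix()
    print('t',round(float(o['clock']),2),'pos',o['position'].round(4),'case',case(o['position']).round(4),'F',o['ft_force'].round(1),'grip',round(float(o['grip_width']),3))
    print('tool y vs EY deg',np.degrees(np.arctan2(Rt[:2,1]@EX[:2],Rt[:2,1]@EY[:2])).round(2),'joints',o['joint_pos'].round(2))
    return o,Rt
def go(*targets):
    o,Rt=st()
    for t in targets: print('case',t,'-> delta',(Rt.T@(W(*t)-o['position'])).round(4))
E
python3 - <<'E'
from h import *
from workcell import calibration
c=calibration('wrist');Rm=cv2.Rodrigues(c['rvec'])[0];C=-Rm.T@c['tvec']
o,Rt=st();print('cam in tool',Rt.T@(C-o['position']), 'axis',Rt.T@Rm[2]); go((0,-.03,.33),(0,-.14,.33),(0,-.14,.15))
E
```

```text
t 0.15 pos [0.224  0.5832 0.2307] case [-0.6107  0.3747  0.2307] F [-0.2  0.7 -1.2] grip 0.999
tool y vs EY deg -8.2 joints [-1.23  0.33 -0.06  1.46  0.02  1.35 -0.09]
cam in tool [ 0.07069939  0.00039865 -0.14138238] axis [-0.2802921  -0.00135173  0.95991381]
t 0.15 pos [0.224  0.5832 0.2307] case [-0.6107  0.3747  0.2307] F [-0.2  0.7 -1.2] grip 0.999
tool y vs EY deg -8.2 joints [-1.23  0.33 -0.06  1.46  0.02  1.35 -0.09]
case (0, -0.03, 0.33) -> delta [-0.5467 -0.4878 -0.0988]
case (0, -0.14, 0.33) -> delta [-0.5311 -0.5966 -0.0986]
case (0, -0.14, 0.15) -> delta [-0.5311 -0.5964  0.0814]
```

```bash
python3 -m handwheel '[{"jaw":0,"delta_pos":[0,0,-0.04],"turn":0},{"jaw":0,"delta_pos":[0,0,-0.08],"turn":0},{"jaw":0,"delta_pos":[0,0,-0.11],"turn":0},{"jaw":0,"delta_pos":[0,0,-0.11],"turn":0.0456},{"jaw":0,"delta_pos":[0,0,-0.11],"turn":0.0456},{"jaw":0,"delta_pos":[0,0,-0.11],"turn":0.0456}]' 60; python3 -c "
from h import *
go((0,-.14,.34),(0,-.14,.15))"
```

```text
clock: 0.65
position: [0.224, 0.5833, 0.3406]
ee_rot: [0.252, 0.968, -0.0, -0.0]
ft_force: [-0.7, 0.3, 0.5]
grip_width: 0.143
t 0.65 pos [0.224  0.5833 0.3406] case [-0.6107  0.3748  0.3406] F [-0.7  0.3  0.5] grip 0.143
tool y vs EY deg -0.06 joints [-1.25  0.3  -0.04  1.27  0.01  1.57 -0.22]
case (0, -0.14, 0.34) -> delta [-0.6102 -0.5154  0.0012]
case (0, -0.14, 0.15) -> delta [-0.6101 -0.5153  0.1912]
```

```bash
python3 -m handwheel '[{"jaw":0,"delta_pos":[-0.3,-0.1,0],"turn":0},{"jaw":0,"delta_pos":[-0.3,-0.1,0],"turn":0},{"jaw":0,"delta_pos":[-0.3,-0.1,0],"turn":0},{"jaw":0,"delta_pos":[-0.3,-0.1,0],"turn":0},{"jaw":0,"delta_pos":[-0.3,-0.1,0],"turn":0},{"jaw":0,"delta_pos":[-0.3,-0.1,0],"turn":0},{"jaw":0,"delta_pos":[-0.3,-0.1,0],"turn":0},{"jaw":0,"delta_pos":[-0.3,-0.1,0],"turn":0},{"jaw":0,"delta_pos":[-0.3,-0.1,0],"turn":0}]' 60; python3 -c "
from h import *
go((0,-.14,.34),(0,-.14,.15))"
```

```text
clock: 1.4
position: [0.4413, 0.3435, 0.34]
ee_rot: [0.255, 0.967, -0.002, 0.0]
ft_force: [-0.3, -0.0, -0.3]
grip_width: 0.001
t 1.4 pos [0.4413 0.3435 0.34  ] case [-0.3041  0.2716  0.34  ] F [-0.3 -0.  -0.3] grip 0.001
tool y vs EY deg 0.35 joints [-0.88  0.15  0.16  1.46 -0.02  1.53  0.33]
case (0, -0.14, 0.34) -> delta [-0.3066 -0.4097  0.0017]
case (0, -0.14, 0.15) -> delta [-0.3063 -0.4091  0.1917]
```

```bash
python3 -m handwheel '[{"jaw":0,"delta_pos":[-0.3,-0.41,0],"turn":0},{"jaw":0,"delta_pos":[-0.3,-0.41,0],"turn":0},{"jaw":0,"delta_pos":[-0.3,-0.41,0],"turn":0},{"jaw":0,"delta_pos":[-0.3,-0.41,0],"turn":0},{"jaw":0,"delta_pos":[-0.3,-0.41,0],"turn":0},{"jaw":0,"delta_pos":[-0.3,-0.41,0],"turn":0},{"jaw":0,"delta_pos":[-0.3,-0.41,0],"turn":0},{"jaw":0,"delta_pos":[-0.3,-0.41,0],"turn":0},{"jaw":0,"delta_pos":[-0.3,-0.41,0],"turn":0},{"jaw":0,"delta_pos":[-0.3,-0.41,0],"turn":0}]' 60; python3 -c "
from h import *
go((0,-.14,.34),(0,-.14,.15))"
```

```text
clock: 2.23
position: [0.4869, -0.0653, 0.3402]
ee_rot: [0.25, 0.968, -0.0, -0.001]
ft_force: [1.8, 0.0, -1.3]
grip_width: -0.003
t 2.23 pos [ 0.4869 -0.0653  0.3402] case [-0.0647 -0.063   0.3402] F [ 1.8  0.  -1.3] grip -0.003
tool y vs EY deg -0.22 joints [-0.5  -0.03  0.53  1.64  0.01  1.53  1.1 ]
case (0, -0.14, 0.34) -> delta [-0.0644 -0.0772  0.0002]
case (0, -0.14, 0.15) -> delta [-0.0647 -0.0771  0.1902]
```

```bash
python3 -m handwheel '[{"jaw":0,"delta_pos":[-0.065,-0.08,0],"turn":0},{"jaw":0,"delta_pos":[-0.065,-0.08,0],"turn":0},{"jaw":0,"delta_pos":[-0.065,-0.08,0],"turn":0},{"jaw":0,"delta_pos":[-0.065,-0.08,0.05],"turn":0},{"jaw":0,"delta_pos":[-0.065,-0.08,0.1],"turn":0},{"jaw":0,"delta_pos":[-0.065,-0.08,0.14],"turn":0},{"jaw":0,"delta_pos":[-0.065,-0.08,0.17],"turn":0},{"jaw":0,"delta_pos":[-0.065,-0.08,0.18],"turn":0},{"jaw":0,"delta_pos":[-0.065,-0.08,0.18],"turn":0}]' 60; python3 - <<'E'
from h import *
from workcell import camera
import numpy as np
go((0,-.085,.16))
a=camera('scene')[60:300,200:440];b=camera('top')[50:290,75:315]
cv2.imwrite('pics/c.png',cv2.resize(np.hstack([a,b]),(800,400))[:,:,::-1])
E
```

```text
clock: 2.98
position: [0.5022, -0.1641, 0.1563]
ee_rot: [0.251, 0.968, -0.001, -0.004]
ft_force: [-0.7, 0.7, 0.5]
grip_width: -0.001
t 2.98 pos [ 0.5022 -0.1641  0.1563] case [-0.0032 -0.1418  0.1563] F [-0.7  0.7  0.5] grip -0.001
tool y vs EY deg -0.18 joints [-0.35  0.2   0.65  1.84 -0.13  1.16  1.41]
case (0, -0.085, 0.16) -> delta [-0.0034  0.0567 -0.0039]
```

View pics/c.png

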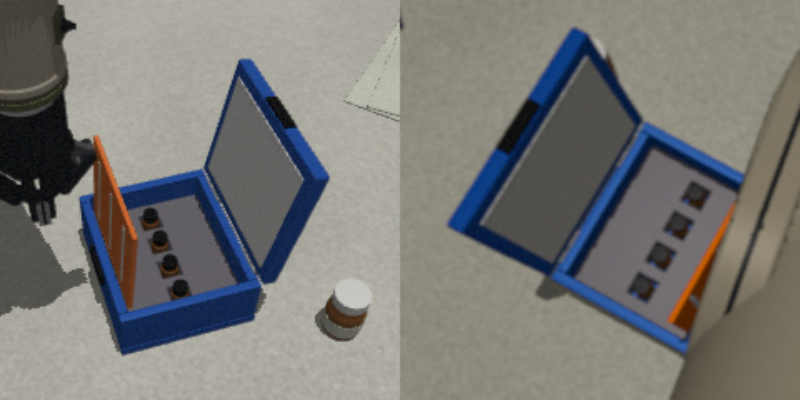

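```bash
python3 -m handwheel '[{"jaw":0,"delta_pos":[-0.003,0.0,-0.012],"turn":0},{"jaw":0,"delta_pos":[-0.003,0.02,-0.012],"turn":0},{"jaw":0,"delta_pos":[-0.003,0.04,-0.012],"turn":0},{"jaw":0,"delta_pos":[-0.003,0.056,-0.012],"turn":0},{"jaw":0,"delta_pos":[-0.003,0.07,-0.011],"turn":0},{"jaw":0,"delta_pos":[-0.003,0.083,-0.009],"turn":0},{"jaw":0,"delta_pos":[-0.003,0.095,-0.004],"turn":0},{"jaw":0,"delta_pos":[-0.003,0.107,0.002],"turn":0},{"jaw":0,"delta_pos":[-0.003,0.107,0.002],"turn":0}]' 60; python3 - <<'E'
from h import *
from workcell import camera
import numpy as np
go((0,0,.12),(0,.01,.1),(0,.018,.067))
a=camera('scene')[60:300,200:440];b=camera('top')[50:290,75:315]
cv2.imwrite('pics/d.png',cv2.resize(np.hstack([a,b]),(800,400))[:,:,::-1])
E
```

```text
clock: 3.83
position: [0.5606, -0.0706, 0.1576]
ee_rot: [0.251, 0.968, 0.0, -0.001]
ft_force: [-0.3, 1.2, -0.2]
grip_width: -0.003
t 3.83 pos [ 0.5606 -0.0706  0.1576] case [ 0.0021 -0.0317  0.1576] F [-0.3  1.2 -0.2] grip -0.003
tool y vs EY deg -0.17 joints [-0.45  0.28  0.59  1.74 -0.17  1.17  1.25]
case (0, 0, 0.12) -> delta [0.002  0.0317 0.0376]
case (0, 0.01, 0.1) -> delta [0.0019 0.0418 0.0576]
case (0, 0.018, 0.067) -> delta [0.0018 0.0498 0.0906]
```

View pics/d.png

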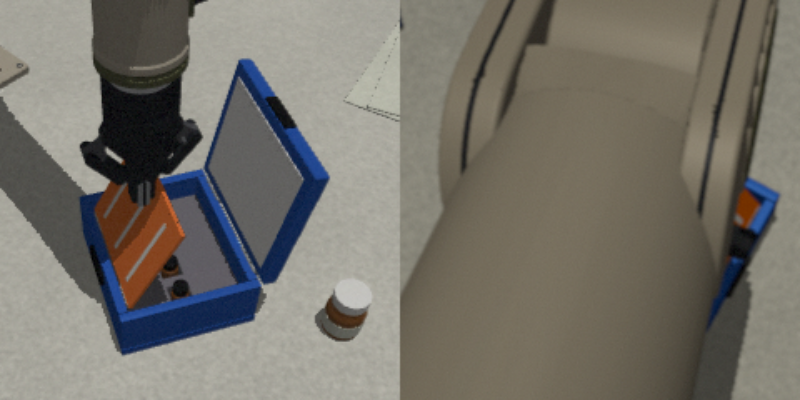

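```bash
python3 -m handwheel '[{"jaw":0,"delta_pos":[0,0.012,0.01],"turn":0},{"jaw":0,"delta_pos":[0,0.02,0.025],"turn":0},{"jaw":0,"delta_pos":[0,0.026,0.04],"turn":0},{"jaw":0,"delta_pos":[0,0.027,0.055],"turn":0},{"jaw":0,"delta_pos":[0,0.026,0.068],"turn":0},{"jaw":0,"delta_pos":[0,0.025,0.08],"turn":0},{"jaw":0,"delta_pos":[0,0.025,0.088],"turn":0},{"jaw":0,"delta_pos":[0,0.025,0.09],"turn":0},{"jaw":0,"delta_pos":[0,0.025,0.091],"turn":0}]' 60; python3 - <<'E'
from h import *
from workcell import camera
import numpy as np
go((0,0,.067))
a=camera('scene')[60:300,200:440];cv2.imwrite('pics/e.png',cv2.resize(a,(600,600))[:,:,::-1])
E
```

```text
clock: 4.68
position: [0.5719, -0.0523, 0.0689]
ee_rot: [0.253, 0.968, 0.0, -0.001]
ft_force: [-10.4, 1.2, 21.0]
grip_width: -0.004
t 4.68 pos [ 0.5719 -0.0523  0.0689] case [ 0.0031 -0.0101  0.0689] F [-10.4   1.2  21. ] grip -0.004
tool y vs EY deg 0.08 joints [-0.44  0.4   0.54  1.8  -0.24  1.    1.26]
case (0, 0, 0.067) -> delta [0.0031 0.0101 0.0019]
```

View pics/e.png

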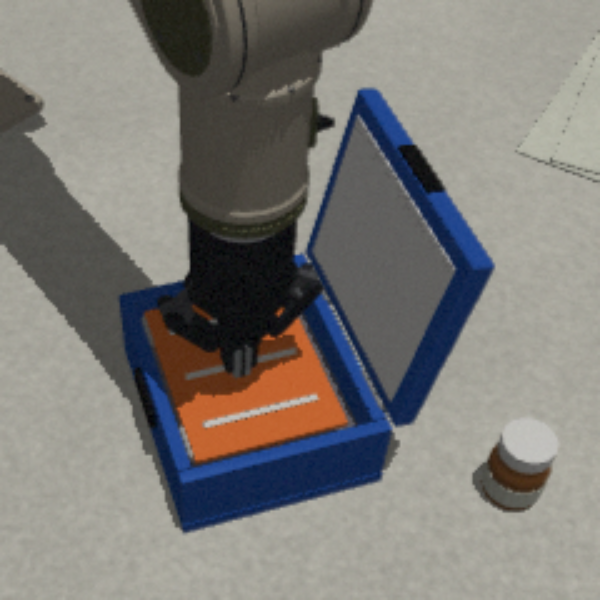

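```bash
python3 -m handwheel '[{"jaw":0,"delta_pos":[0,0,0],"turn":0},{"jaw":0,"delta_pos":[0,0,-0.01],"turn":0},{"jaw":0,"delta_pos":[0,0,-0.05],"turn":0},{"jaw":0,"delta_pos":[0,0,-0.28],"turn":0},{"jaw":0,"delta_pos":[0,0,-0.28],"turn":0},{"jaw":0,"delta_pos":[0,0,-0.28],"turn":0},{"jaw":0,"delta_pos":[0,0,-0.28],"turn":0},{"jaw":0,"delta_pos":[0,0,-0.28],"turn":0},{"jaw":0,"delta_pos":[0,0,-0.28],"turn":0},{"jaw":0,"delta_pos":[0,0,-0.28],"turn":0}]' 60; python3 - <<'E'
from h import *
from workcell import camera
import numpy as np
go((0,.2,.34),(0,.2,.205))
a=camera('scene')[60:300,200:440];cv2.imwrite('pics/f.png',cv2.resize(a,(600,600),interpolation=cv2.INTER_CUBIC)[:,:,::-1])
E
```

```text
clock: 5.57
position: [0.574, -0.0526, 0.3545]
ee_rot: [0.253, 0.968, 0.002, 0.004]
ft_force: [0.6, 0.1, 0.2]
grip_width: -0.002
t 5.57 pos [ 0.574  -0.0526  0.3545] case [ 0.005  -0.0094  0.3545] F [0.6 0.1 0.2] grip -0.002
tool y vs EY deg 0.07 joints [-0.5   0.19  0.61  1.42 -0.11  1.55  1.16]
case (0, 0.2, 0.34) -> delta [0.0054 0.2094 0.0155]
case (0, 0.2, 0.205) -> delta [0.0064 0.2087 0.1505]
```

View pics/f.png

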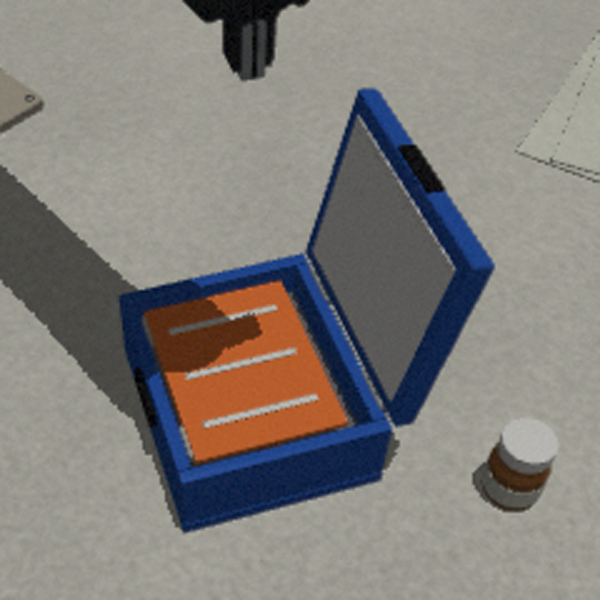

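```bash
python3 - <<'E'
from h import *
from workcell import calibration
c=calibration('scene')
def pr(P):return (cv2.projectPoints(np.array(P),c['rvec'],c['tvec'],c['mtx'],None)[0].reshape(-1,2)-[200,60])*2.5
print('rim ABCD',pr([W(.1,.085,.075),W(.1,-.085,.075),W(-.1,-.085,.075)]).round())
for f in (0,.05,.1):
    print(f,pr([W(u,-.068+.125*np.cos(f)-.003*np.sin(f),.066+.125*np.sin(f)+.003*np.cos(f)) for u in(.08,-.08)]).round())
print(pr([W(u,-.068,.069) for u in(.08,-.08)]).round())
E
```

```text
rim ABCD [[393. 429.]
 [180. 484.]
 [118. 293.]]
0 [[348. 422.]
 [281. 279.]]
0.05 [[349. 417.]
 [281. 274.]]
0.1 [[349. 413.]
 [281. 269.]]
[[195. 461.]
 [143. 310.]]
```

```bash
python3 -m handwheel '[{"jaw":0,"delta_pos":[0.006,0.21,0],"turn":0},{"jaw":0,"delta_pos":[0.006,0.21,0],"turn":0},{"jaw":0,"delta_pos":[0.006,0.21,0],"turn":0},{"jaw":0,"delta_pos":[0.006,0.21,0],"turn":0},{"jaw":0,"delta_pos":[0.006,0.21,0],"turn":0},{"jaw":0,"delta_pos":[0.006,0.21,0],"turn":0},{"jaw":0,"delta_pos":[0.006,0.21,0.04],"turn":0},{"jaw":0,"delta_pos":[0.006,0.21,0.08],"turn":0},{"jaw":0,"delta_pos":[0.006,0.21,0.11],"turn":0},{"jaw":0,"delta_pos":[0.006,0.21,0.14],"turn":0}]' 60; python3 - <<'E'
from h import *
from workcell import camera
import numpy as np
go((0,.15,.215),(0,.1175,.215))
a=camera('scene')[60:300,200:440];b=camera('top')[50:290,75:315]
cv2.imwrite('pics/g.png',cv2.resize(np.hstack([a,b]),(800,400))[:,:,::-1])
E
```

```text
clock: 6.45
position: [0.6686, 0.134, 0.205]
ee_rot: [0.252, 0.968, -0.001, -0.001]
ft_force: [-0.0, 0.5, 0.2]
grip_width: 0.003
t 6.45 pos [0.6686 0.134  0.205 ] case [-0.0034  0.1996  0.205 ] F [-0.   0.5  0.2] grip 0.003
tool y vs EY deg 0.04 joints [-0.61  0.51  0.51  1.35 -0.24  1.35  0.95]
case (0, 0.15, 0.215) -> delta [-0.0035 -0.0497 -0.0099]
case (0, 0.1175, 0.215) -> delta [-0.0035 -0.0822 -0.0098]
```

View pics/g.png

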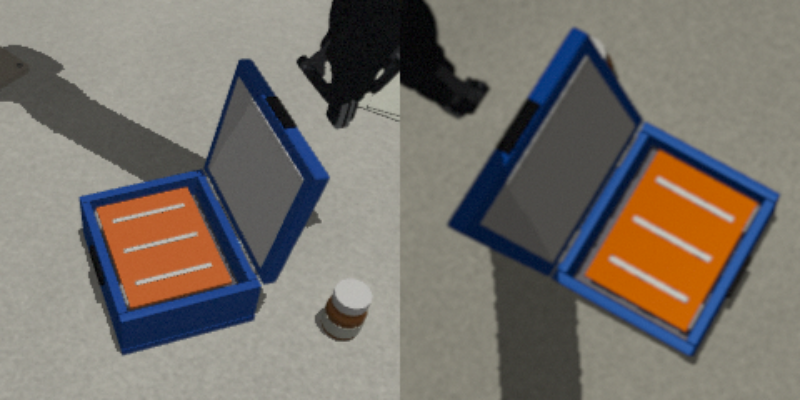

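```bash
python3 -m handwheel '[{"jaw":0,"delta_pos":[-0.003,-0.02,-0.01],"turn":0},{"jaw":0,"delta_pos":[-0.003,-0.04,-0.01],"turn":0},{"jaw":0,"delta_pos":[-0.003,-0.058,-0.01],"turn":0},{"jaw":0,"delta_pos":[-0.003,-0.07,-0.01],"turn":0},{"jaw":0,"delta_pos":[-0.003,-0.082,-0.011],"turn":0},{"jaw":0,"delta_pos":[-0.003,-0.1,-0.011],"turn":0},{"jaw":0,"delta_pos":[-0.003,-0.119,-0.01],"turn":0},{"jaw":0,"delta_pos":[-0.003,-0.137,-0.006],"turn":0},{"jaw":0,"delta_pos":[-0.003,-0.137,-0.006],"turn":0}]' 60; python3 - <<'E'
from h import *
from workcell import camera
import numpy as np
go((0,.045,.206),(0,.013,.187),(0,-.0125,.161),(0,-.031,.129),(0,-.04,.0925))
a=camera('scene')[60:300,200:440];b=camera('top')[50:290,75:315]
cv2.imwrite('pics/i.png',cv2.resize(np.hstack([a,b]),(800,400))[:,:,::-1])
E
```

```text
clock: 7.3
position: [0.6043, 0.0098, 0.2149]
ee_rot: [0.254, 0.967, -0.0, 0.0]
ft_force: [0.7, -0.4, 0.1]
grip_width: -0.001
t 7.3 pos [0.6043 0.0098 0.2149] case [0.001  0.0598 0.2149] F [ 0.7 -0.4  0.1] grip -0.001
tool y vs EY deg 0.25 joints [-0.54  0.32  0.56  1.57 -0.17  1.3   1.1 ]
case (0, 0.045, 0.206) -> delta [ 0.001  -0.0148  0.0089]
case (0, 0.013, 0.187) -> delta [ 0.0008 -0.0468  0.028 ]
case (0, -0.0125, 0.161) -> delta [ 0.0007 -0.0723  0.054 ]
case (0, -0.031, 0.129) -> delta [ 0.0007 -0.0907  0.086 ]
case (0, -0.04, 0.0925) -> delta [ 0.0006 -0.0997  0.1225]
```

View pics/i.png

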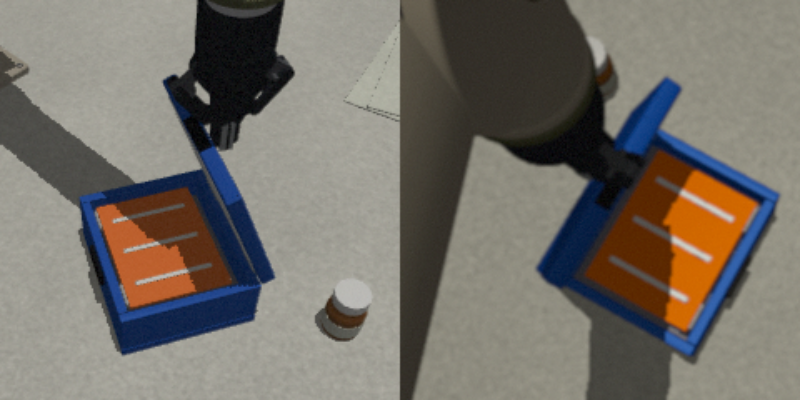

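```bash
python3 -m handwheel '[{"jaw":0,"delta_pos":[0,-0.015,0.008],"turn":0},{"jaw":0,"delta_pos":[0,-0.031,0.017],"turn":0},{"jaw":0,"delta_pos":[0,-0.047,0.028],"turn":0},{"jaw":0,"delta_pos":[0,-0.06,0.04],"turn":0},{"jaw":0,"delta_pos":[0,-0.072,0.054],"turn":0},{"jaw":0,"delta_pos":[0,-0.082,0.069],"turn":0},{"jaw":0,"delta_pos":[0,-0.091,0.085],"turn":0},{"jaw":0,"delta_pos":[0,-0.097,0.1],"turn":0},{"jaw":0,"delta_pos":[0,-0.1,0.108],"turn":0},{"jaw":0,"delta_pos":[0,-0.1,0.108],"turn":0}]' 60; python3 - <<'E'
from h import *
from workcell import camera
import numpy as np
go((0,-.045,.0925))
a=camera('scene')[60:300,200:440];cv2.imwrite('pics/j.png',cv2.resize(a,(600,600))[:,:,::-1])
E
```

```text
clock: 8.23
position: [0.556, -0.0732, 0.1048]
ee_rot: [0.252, 0.968, -0.0, -0.001]
ft_force: [0.3, -0.7, -0.3]
grip_width: 0.003
t 8.23 pos [ 0.556  -0.0732  0.1048] case [-0.0006 -0.0362  0.1048] F [ 0.3 -0.7 -0.3] grip 0.003
tool y vs EY deg -0.02 joints [-0.44  0.33  0.58  1.81 -0.2   1.06  1.28]
case (0, -0.045, 0.0925) -> delta [-0.0007 -0.0088  0.0123]
```

View pics/j.png

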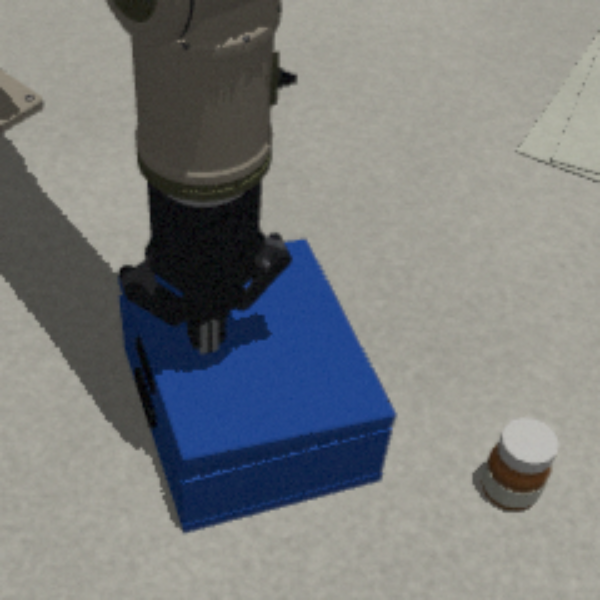

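```bash
python3 -m handwheel '[{"jaw":0,"delta_pos":[0,-0.005,0.006],"turn":0},{"jaw":0,"delta_pos":[0,-0.005,0.011],"turn":0},{"jaw":0,"delta_pos":[0,-0.005,0.014],"turn":0},{"jaw":0,"delta_pos":[0,-0.005,0.014],"turn":0},{"jaw":0,"delta_pos":[0,-0.005,0.014],"turn":0}]' 60; python3 -c "
from h import *
go((0,-.045,.0925))"
```

```text
clock: 8.7
position: [0.5546, -0.0782, 0.0936]
ee_rot: [0.252, 0.968, 0.0, 0.0]
ft_force: [-5.6, 0.1, 13.6]
grip_width: -0.002
t 8.7 pos [ 0.5546 -0.0782  0.0936] case [ 0.0006 -0.0413  0.0936] F [-5.6  0.1 13.6] grip -0.002
tool y vs EY deg 0.02 joints [-0.43  0.34  0.58  1.82 -0.21  1.04  1.29]
case (0, -0.045, 0.0925) -> delta [ 0.0006 -0.0037  0.0011]
```

```bash
python3 -m handwheel '[{"jaw":0,"delta_pos":[0,0,0.001],"turn":0},{"jaw":0,"delta_pos":[0,0,0.001],"turn":0},{"jaw":0,"delta_pos":[0,0,0.001],"turn":0},{"jaw":0,"delta_pos":[0,0,-0.01],"turn":0},{"jaw":0,"delta_pos":[0,0,-0.04],"turn":0},{"jaw":0,"delta_pos":[0,0,-0.22],"turn":0},{"jaw":0,"delta_pos":[0,0,-0.22],"turn":0},{"jaw":0,"delta_pos":[0,0,-0.22],"turn":0},{"jaw":0,"delta_pos":[0,0,-0.22],"turn":0},{"jaw":0,"delta_pos":[0,0,-0.22],"turn":0}]' 60
python3 -m handwheel '[{"jaw":0,"delta_pos":[0,0.2,0],"turn":0},{"jaw":0,"delta_pos":[0,0.2,0],"turn":0},{"jaw":0,"delta_pos":[0,0.2,0],"turn":0},{"jaw":0,"delta_pos":[0,0.2,0],"turn":0},{"jaw":0,"delta_pos":[0,0.2,0],"turn":0},{"jaw":0,"delta_pos":[0,0.2,0],"turn":0},{"jaw":0,"delta_pos":[0,0.2,0],"turn":0}]' 60
python3 - <<'E'
from h import *
from workcell import camera,calibration
st()
a=camera('scene');b=camera('top')
cv2.imwrite('pics/k_top.png',b[:,:,::-1]);cv2.imwrite('pics/k_scene.png',a[:,:,::-1])
a=a[60:300,200:440];cv2.imwrite('pics/k.png',cv2.resize(a,(600,600),interpolation=cv2.INTER_CUBIC)[:,:,::-1])
c=calibration('scene')
def pr(P):return (cv2.projectPoints(np.array(P),c['rvec'],c['tvec'],c['mtx'],None)[0].reshape(-1,2)-[200,60])*2.5
for l in(0,.05):
    print(l,pr([W(u,.085-.17*np.cos(l)+.018*np.sin(l),.0755+.17*np.sin(l)+.018*np.cos(l)) for u in(.1,-.1)]+[W(.1,.085,.0935),W(.1,-.085,0)]).round().tolist())
E
```

```text
clock: 9.53
position: [0.5557, -0.0785, 0.319]
ee_rot: [0.252, 0.968, 0.001, 0.004]
ft_force: [0.5, -0.2, -0.2]
grip_width: -0.0
clock: 10.12
position: [0.6521, 0.0991, 0.3112]
ee_rot: [0.25, 0.968, -0.0, -0.001]
ft_force: [-0.1, 0.4, -0.1]
grip_width: -0.002
t 10.12 pos [0.6521 0.0991 0.3112] case [-0.0009  0.1611  0.3112] F [-0.1  0.4 -0.1] grip -0.002
tool y vs EY deg -0.21 joints [-0.59  0.41  0.54  1.25 -0.21  1.53  0.98]
0 [[180.0, 470.0], [116.0, 279.0], [396.0, 415.0], [183.0, 533.0]]
0.05 [[181.0, 463.0], [117.0, 271.0], [396.0, 415.0], [183.0, 533.0]]
```

View pics/k.png

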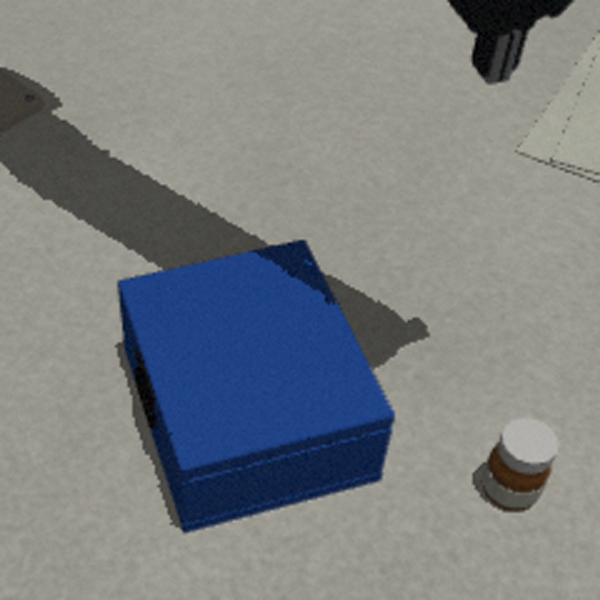

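View pics/k_top.png

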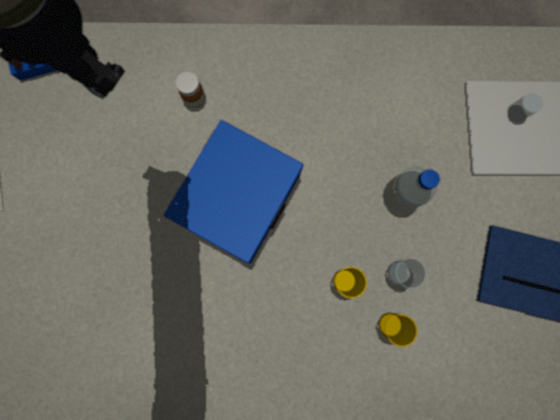

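View pics/k_scene.png

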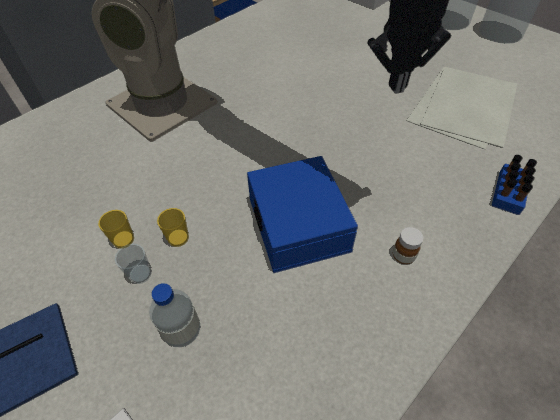

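```bash
python3 -m handwheel '[{"jaw":0,"delta_pos":[0,0,0],"turn":0},{"jaw":0,"delta_pos":[0,0,0],"turn":0}]'; python3 -c "
from workcell import hand_in
print(hand_in())"
```

```text
clock: 10.38
position: [0.6517, 0.095, 0.313]
ee_rot: [0.253, 0.967, 0.0, 0.0]
ft_force: [-0.7, 0.2, 0.5]
grip_width: -0.001
the job is handed in; nothing more can be done
None
```

The sample case is closed and the job was handed in at about 10.4 s. With the fingers shut, I pushed the orange flap down flat while the lid stood at about 1.73 rad. I then pushed the blue lid over from behind, pressed it shut and took the hand away.

- **Flap:** the tip came to rest on it at 68.9 mm against 69 mm expected. The flap's edge in the image also matched flat.
- **Lid:** it was pressed at about 14 N with the tip at 93.6 mm against 93.5 mm for shut. Its corner in the last picture fits 0 rad rather than 0.05 rad.
- **Surroundings:** in the last views the case, bottle, beaker, jar and yellow look-alikes are where they were at the start, and the hand is clear of everything.
- **Not checked:** the vials could not be seen once the flap was down. The fit of the case's position left errors of 2–3 pixels (roughly 5 mm). No check disagreed beyond that.

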